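Load the paste jar into the bench carousel

TASK

Turn the supply carousel by the knob on top until its empty round socket stands squarely at the loading mark at the open front, and leave it there. Then stand the tall paste jar upright in that socket, setting it down gently without dropping it, and let go. Leave the short jar and the lead weight where they are, and do not tip the tall jar over.

Things in the scene. Friction and masses are not known exactly. Their poses are not given: they have to be found in the camera images.
- stand: Fixed grey round base (radius 142 mm, 12 mm high) of the carousel; origin on the table on the carousel's axis, z up. Its -x side is the open front: there a small tongue reaches to 165 mm from the axis and carries a V of two dark ribs, the loading mark. Over the rest stands a fixed clear plastic hood, 294 mm wide in y (side walls at y = +-145 mm), from x = -35 mm to x = +140 mm, its top at z = 112 mm; the front is open above and ahead. Place and yaw vary.
- load_point (a point): Fixed loading station in the open front: 90 mm from the axis along the stand's -x, in line with the mark, at the height of the platter's top (26 mm above the table).
- carousel (a joint): Angle of the white turning platter (radius 132 mm, top at z = 26 mm) on the stand, rad, counter-clockwise from above positive; 0 (or any whole turn, +-6.283) when the empty round socket is at the loading point. Turns freely both ways over more than a turn against light friction (about 0.06 N m) and stays where it is left.
- socket (a point): Centre of the floor of the empty round socket on the platter, 90 mm from the axis; it turns with the platter. The socket is a grey ring, 66 mm inside diameter, 4 mm wall, standing 14 mm above the platter's top. A quarter and three quarters of a turn from it are smaller round sockets, taken by a short jar (60 mm high) and a black loupe (both fixed); opposite is an empty oblong socket 32 x 64 mm inside, which is not meant for the jar.
- knob_grip (a point): Middle of the black bar knob on the carousel's axis, above the hood, 139 mm above the table: a bar 16 mm thick, 64 mm long and 34 mm high (from 8 to 42 mm above the hood's top), with a 17 mm radius collar under it up to 8 mm above the hood. It turns with the platter. The point's axes are the platter's: the bar is 16 mm along its x (which points from the socket to the axis) and 64 mm along its y.
- tall_jar_mid (a point): Centre, half-way up (40 mm above its foot), of the loose tall paste jar with the red screw lid, 55 mm diameter, 80 mm high, 0.1 to 0.2 kg, z up; to be held by its white body, below the lid. It stands on the table to the right of the carousel; it and the short jar may be in each other's places.
- short_jar_mid (a point): Centre, half-way up (30 mm above its foot), of the loose short jar with the black lid, 49 mm diameter, 60 mm high: a bystander.
- weight_mid (a point): Centre of the loose grey cloth-covered lead weight, 100 x 46 x 27 mm, lying left of the carousel: a bystander.
Not all that is in view belongs to the job. Of the things that look like the part that bears tall_jar_mid, the larger one is meant.

How it is judged:
On the way:
1. the empty round socket stands still at the loading point (within 12 mm) while the tall jar is still away from it (horizontal distance between socket and load_point below 0.012 m and velocity of joint carousel between -0.05 and 0.05 rad/s and horizontal distance between tall_jar_mid and socket above 0.1 m), for 0.2 s.
At the end, for the whole second after the job is handed in: The empty round socket is within 14 mm of the loading point and still; the tall jar stands in it on its floor (centre within 9 mm of the socket's, 36 to 44 mm above its floor), upright within 0.08 rad, released and at rest; the short jar and the weight are within 30 mm of where they started (horizontal distance between socket and load_point below 0.014 m and horizontal distance between tall_jar_mid and socket below 0.009 m and z of tall_jar_mid in the frame of socket between 0.036 and 0.044 m and angle between tall_jar_mid's own z axis and vertical below 0.08 rad and linear speed of tall_jar below 0.02 m/s and velocity of joint carousel between -0.05 and 0.05 rad/s and distance of each of short_jar_mid, weight_mid from where it was at the start of the episode below 0.03 m); the robot touches nothing.
It fails at once if the tall jar is dropped (falls out of the fingers faster than 0.6 m/s) (linear speed of tall_jar above 0.6 m/s and contact force between the fingers and tall_jar below 0.1 N).
It fails at once if the tall jar is tipped over (angle between tall_jar_mid's own z axis and vertical above 0.8 rad).
It fails at once if the short jar or the weight is pushed away by more than 30 mm (distance of any of short_jar_mid, weight_mid from where it was at the start of the episode above 0.03 m).
It also fails if it takes over 70 s, if anything falls off the work surface, if the arm or the gripper's body presses on something with over 40 N, if the wrist force passes 120 N, or if a joint passes its speed limit or range.

ROBOT

A 7-joint arm with a two-finger parallel gripper is mounted at the origin on the work surface; the furniture and walls round the work are solid. World frame = base frame: x ahead of the robot, y to its left, z up, the work surface at z = 0. Lengths are in m, angles in rad, forces in N, time in s.
With the tool pointing down it reaches from about 0.35 to 0.9 m from the base axis. Payload 7.2 kg.
Tool frame: the origin (TCP) lies midway between the tips of the shut fingers; the grasp point (between the pads) lies ctrl.grip_depth behind it (ctrl.grip_depth is the distance from the TCP to the grasp point, in m); z points along the fingers, y is the line along which they close (so a half turn about z gives the same grasp; the last joint's range is limited). The gripper opens to 88 mm and grips with 3 to 60 N. Pads are 20 mm wide; open, the fingers measure 115 mm over their backs; the gripper's body (75 mm by 178 mm) begins 61 mm behind the grasp point.
Start: joints at [1.221, 0.411, -0.013, 1.596, 0.006, 1.134, -0.082], TCP at [0.174, -0.6, 0.223] pointing down, gripper open.
Joint ranges: [-2.95, 2.95], [-0.29, 1.99], [-1.47, 1.44], [0.14, 2.54], [-1.03, 4.17], [0.13, 1.85], [-2.86, 2.86]. Speed limits (rad/s): [2.39, 2.39, 3.01, 3.01, 3.14, 3.14, 3.14].

INTERFACE

Orientations are given as a unit quaternion [x, y, z, w].
In Python, from station import ctrl, claw, kin, grab_frame, job, look_for, cut_out gives the robot as it stands. The module is installed in compiled form; this text tells all that it offers. Calls block until the motion is done:
- ctrl.move_ptp(position, orientation): joint-space move of the TCP to a pose.
- ctrl.line_to(position, vel=0.15, attitude=None, contact_N=None): straight line of the TCP; attitude=None keeps the orientation; vel is the mean speed in m/s. With contact_N (N) it stops when the force on the tool has changed by that much, and returns True; else False.
- ctrl.goto_joints(angles): joint-space move.
- claw.grip(opening, f_grip=None): finger opening in m; f_grip is the grip in N (None keeps the last); returns when the fingers have stopped.
- ctrl.wait(seconds).
- kin.solve_ik(position, orientation): joint angles nearest the present ones, or None.
- ctrl.observe(): the state.
- grab_frame(name): name is "side" or "top"; returns a dict with "color" (420x560x3 uint8, red, green, blue), "fx", "fy", "cx", "cy" (pixels), "cam_to_world" (4x4, takes a point from camera to world coordinates). Camera axes: x right, y up, looking along -z (the intrinsics and any distortion apply to the point x, -y, -z); pixel columns grow to the right and rows downward; lengths in m; the calibration is good to about 2 mm. A picture is of the moment at which its call begins. There is no depth.
A pose or a line that the arm cannot do raises ctrl.MotionError and nothing moves.
- job.hand_in(): hands the job in; it is judged then, once.
Trained networks look in a picture, given as the dict that the camera call returned (one of the last four; its "shot" number tells which), for a name from the list of things; names that differ only in an ending like _2 or _b are one class to them, and where a whole thing is asked for, a point or a joint stands for the part that bears it (a point fixed in the world has none). Each returns a list of dicts, best first, with "conf" (0 to 1); they miss things now and then, are a little off and sometimes report something else, mostly with a low value. They report only what shows in the picture. A call takes as long as a camera call. They do not tell look-alikes from the thing itself.
- look_for(picture, query): "at" ([column, row] in pixels, amid what is visible of it).
- cut_out(picture, query): "region" (420x560 bool, what is visible of it) and "at" ([column, row] in pixels, amid what is visible of it).
The state is a dict: "t": time; "qpos": joint angles; "joint_velocities": joint speeds; "tau": joint torques, N m; "position": TCP position; "ee_rot": TCP orientation; "wrist_force": force on the tool from outside, world axes, zero at the start; "moment": the same for the moment, N m; "grip_width": finger opening in m; "grasp_force": force on a finger pad.
Only numpy, scipy, OpenCV 4.12 (cv2) and the standard library are available. Lean on these libraries where they do the work, as an engineer would, in place of code of your own. Each camera call takes 0.05 s, during which the arm holds its last target. There are 200 camera calls.

## Working session

There is one attempt and no reset: what is moved stays moved. The work goes in short steps, each a Python script; the robot and the scene stay as the last script left them, time stands still between calls to the robot, and variables do not carry over. Pictures are saved under pics/ and viewed, at most 10 in all, crops included, and the job is handed in when it is done.

```bash
mkdir -p pics
cat > h.py <<'E'
import numpy as np, cv2
from station import ctrl, claw, kin, grab_frame, job, look_for, cut_out
def save(f,n,crop=None,s=1):
    im=f["color"][:,:,::-1]
    if crop: im=im[crop[1]:crop[3],crop[0]:crop[2]]
    cv2.imwrite("pics/"+n,cv2.resize(im,None,fx=s,fy=s,interpolation=cv2.INTER_CUBIC))
def to_plane(f,px,z):
    M=np.array(f["cam_to_world"]);d=M[:3,:3]@np.array([(px[0]-f["cx"])/f["fx"],-(px[1]-f["cy"])/f["fy"],-1])
    o=M[:3,3];return o+d*(z-o[2])/d[2]
def proj(f,p):
    M=np.array(f["cam_to_world"]);c=M[:3,:3].T@(np.array(p)-M[:3,3])
    return np.array([f["cx"]+f["fx"]*c[0]/-c[2],f["cy"]-f["fy"]*c[1]/-c[2]])
E
python3 - <<'E'
from h import *
for n in("top","side"):
    f=grab_frame(n);save(f,n+"0.png",s=1.4)
    print(n,f.keys(),f["fx"],f["cx"],f["cy"],np.round(f["cam_to_world"],3).tolist())
    for q in("stand","carousel","socket","knob_grip","tall_jar_mid","short_jar_mid","weight_mid"):
        print(q,[(np.round(r["at"]).tolist(),round(r["conf"],2)) for r in look_for(f,q)][:4])
print(ctrl.grip_depth,ctrl.observe())
E
```

```text
top dict_keys(['color', 'fx', 'fy', 'cx', 'cy', 'cam_to_world', 'shot']) 444.5146995753057 280.2457372360564 207.87119843069527 [[-0.014, 0.988, -0.157, 0.323], [-1.0, -0.013, 0.004, -0.03], [0.002, 0.157, 0.988, 1.122], [0.0, 0.0, 0.0, 1.0]]
stand [([247.0, 161.0], 0.9)]
carousel [([244.0, 195.0], 0.97), ([411.0, 170.0], 0.46)]
socket [([240.0, 196.0], 0.93)]
knob_grip [([238.0, 197.0], 0.9)]
tall_jar_mid [([411.0, 169.0], 0.85), ([370.0, 166.0], 0.69)]
short_jar_mid [([389.0, 218.0], 0.88), ([240.0, 196.0], 0.51)]
weight_mid [([153.0, 239.0], 0.67)]
side dict_keys(['color', 'fx', 'fy', 'cx', 'cy', 'cam_to_world', 'shot']) 407.62055281958146 274.08363521338646 204.91174811592705 [[-1.0, -0.011, -0.012, 0.481], [-0.002, -0.638, 0.77, 0.728], [-0.016, 0.77, 0.638, 0.726], [0.0, 0.0, 0.0, 1.0]]
stand [([222.0, 251.0], 0.59)]
carousel [([256.0, 257.0], 0.9)]
socket [([254.0, 256.0], 0.57)]
knob_grip [([256.0, 257.0], 0.85)]
tall_jar_mid [([246.0, 151.0], 0.68), ([239.0, 171.0], 0.61), ([222.0, 252.0], 0.27)]
short_jar_mid [([287.0, 164.0], 0.7)]
weight_mid [([219.0, 252.0], 0.71), ([305.0, 344.0], 0.56)]
0.0187 {'t': 0.8, 'qpos': array([ 1.22079588,  0.41108137, -0.01271825,  1.5961529 ,  0.00558897,
        1.13432382, -0.08221499]), 'joint_velocities': array([ 7.96268409e-04,  3.25243521e-04,  3.97980008e-05, -1.97167314e-03,
        3.86104820e-04,  3.81045124e-04,  1.02988512e-03]), 'tau': array([-5.61888792e-04, -5.87668741e+01,  6.40888251e-01, -2.91375357e+01,
       -5.37154160e-02,  1.02216270e-02,  7.39886019e-07]), 'position': array([ 0.17381369, -0.60036645,  0.22268431]), 'ee_rot': array([9.90089541e-01, 1.40437526e-01, 1.60341937e-05, 3.23575796e-05]), 'wrist_force': array([-0.35632007, -0.45341796,  0.24048212]), 'moment': array([-0.01115636,  0.08582319, -0.02578024]), 'grasp_force': 0.0, 'grip_width': 0.08752264625183406}
```

View pics/top0.png

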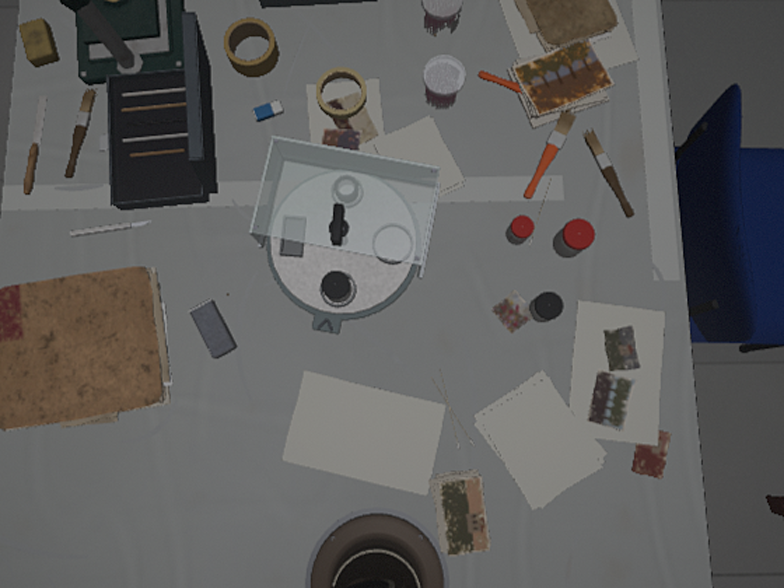

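View pics/side0.png

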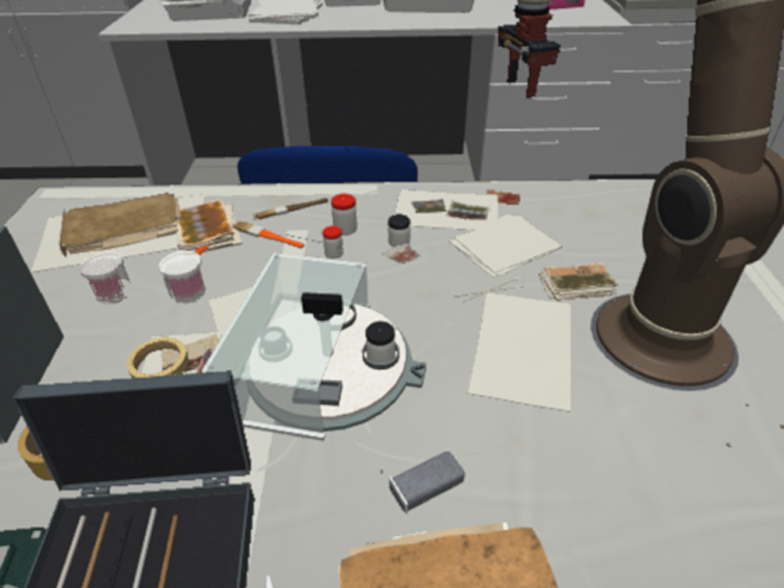

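Two red-lidded jars stand to the right of the carousel in the top view: (413,168), larger, and (372,164), smaller. The larger one fits the tall jar. The black-lidded short jar is at (390,219) and the weight at (152,235). The empty round socket is at about (281,174), the knob at (241,158) and the mark V at (232,232). So the platter needs roughly a quarter turn clockwise.

```bash
cat >> h.py <<'E'
def circ(c,r,z,n=60):
    a=np.linspace(0,2*np.pi,n);return np.c_[c[0]+r*np.cos(a),c[1]+r*np.sin(a),0*a+z]
def overlay(f,name,crop,s,curves):
    im=cv2.resize(f["color"][crop[1]:crop[3],crop[0]:crop[2],::-1],None,fx=s,fy=s,interpolation=cv2.INTER_CUBIC)
    for c,col in curves:
        p=np.array([(proj(f,q)-crop[:2]+.5)*s for q in c]).round().astype(np.int32)
        cv2.polylines(im,[p],False,col,1)
    cv2.imwrite("pics/"+name,im)
E
python3 - <<'E'
from h import *
f=grab_frame("top")
k=to_plane(f,(241,158),.145);m=to_plane(f,(232,232),.016);s=to_plane(f,(281,174),.036)
print("axis",k,"mark",m,np.linalg.norm(m-k),"sock",s,np.linalg.norm((s-k)[:2]))
yaw=np.arctan2(*(k-m)[[1,0]]);print("yaw",yaw,"sockdir",np.arctan2(*(s-k)[[1,0]]))
for q in(.08,.04):print("jar",to_plane(f,(413,168),q),to_plane(f,(372,164),q),to_plane(f,(390,219),.06))
for r in cut_out(f,"tall_jar_mid"):
    R=r["region"];ys,xs=np.nonzero(R);print("cut",r["at"],r["conf"],R.sum(),xs.min(),xs.max(),ys.min(),ys.max())
G=(0,255,0);R=(0,0,255);B=(255,0,0)
t=to_plane(f,(413,168),.08);u=to_plane(f,(372,164),.06)
mk=lambda r,y:[k[0]-r*np.cos(yaw)-y*np.sin(yaw)*-1*-1,k[1]-r*np.sin(yaw)+y*np.cos(yaw),.012]
overlay(f,"ov1.png",(170,85,450,255),2.8,[(circ(k,.132,.026),G),(circ(k,.142,.012),B),(circ(s,.037,.04),R),(circ(k,.017,.154),R),
 ([mk(.142,0),mk(.165,0)],R),(circ(t,.0275,.08),G),(circ(u,.02,.06),G)])
# colour-based lids
hsv=cv2.cvtColor(f["color"],cv2.COLOR_RGB2HSV)
red=((hsv[...,0]<8)|(hsv[...,0]>172))&(hsv[...,1]>150)
n,l,st,c=cv2.connectedComponentsWithStats(red.astype(np.uint8))
print([(st[i].tolist(),c[i].round(1).tolist()) for i in range(1,n) if st[i][4]>60])
E
```

```text
axis [0.59402851 0.05408319 0.145     ] mark [0.4394589  0.08759494 0.016     ] 0.20409752741674977 sock [ 0.58156088 -0.03675396  0.036     ] 0.09168876777917725
yaw -0.21350252561034966 sockdir -1.7071965662583595
jar [ 0.58167285 -0.35473777  0.08      ] [ 0.59289903 -0.25637049  0.08      ] [ 0.46114903 -0.29784888  0.06      ]
jar [ 0.59158445 -0.36721133  0.04      ] [ 0.6032414  -0.26506944  0.04      ] [ 0.46114903 -0.29784888  0.06      ]
cut [369.9, 164.4] 0.69 353 361 382 153 174
cut [411.5, 169.0] 0.57 613 394 424 156 183
[([365, 154, 16, 16, 187], [372.6, 161.7]), ([402, 157, 22, 21, 365], [412.6, 166.9])]
```

View pics/ov1.png

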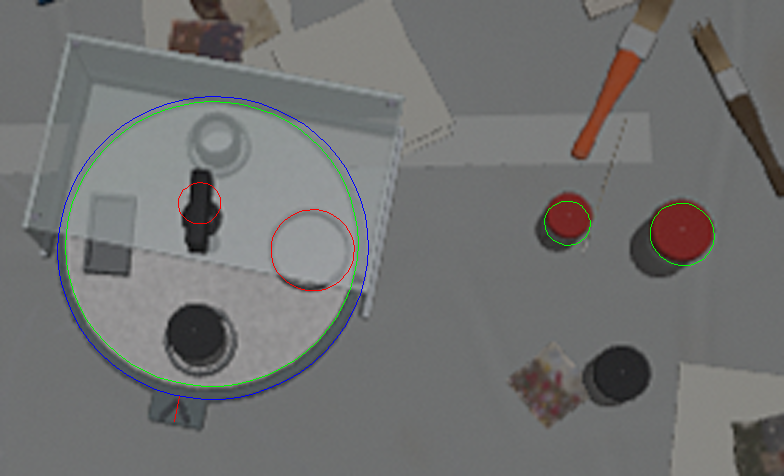

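The crop confirms it: the right-hand red jar at (413,168) is clearly the larger one, and the left one is the look-alike. The knob bar centre is at about (241,159.5), slightly below my estimate. I'll refine the axis, yaw and jar position using both views.

```bash
cat > fit.py <<'E'
from h import *
from scipy.optimize import minimize
from scipy.ndimage import map_coordinates as mc, gaussian_filter
def fit(fs,x0):
    gs=[gaussian_filter(f["color"].astype(float).mean(2),.7) for f in fs]
    a=np.linspace(np.pi-1.2,np.pi+1.2,60)-.2
    def cost(p,k=None):
        t=0
        for i,(f,g) in enumerate(zip(fs,gs)):
            if k is not None and i!=k: continue
            def S(r,z):
                P=np.array([proj(f,(p[0]+r*np.cos(b),p[1]+r*np.sin(b),z)) for b in a]);return mc(g,[P[:,1],P[:,0]],order=1)
            t-=np.clip(S(.129,.026)-S(.135,.026),-10,60).mean()
        return t
    out=[]
    for k in [None]+list(range(len(fs))):
        r=minimize(cost,x0,args=(k,),method="Nelder-Mead",options=dict(initial_simplex=[x0,(x0[0]+.008,x0[1]),(x0[0],x0[1]+.008)]))
        out.append((r.x.round(4),round(r.fun,1)))
    return out
E
python3 - <<'E'
from fit import *
T=grab_frame("top");S=grab_frame("side")
print(fit([T,S],(.591,.054)))
print("knob top",to_plane(T,(241,159.5),.150),"side",to_plane(S,(230,216.5),.14))
# hood top back edge -> yaw
a=to_plane(T,(170+70/2.8,85+35/2.8),.112);b=to_plane(T,(170+402/2.8,85+98/2.8),.112);print("hood w",np.linalg.norm(a-b),"yaw",np.arctan2(-(a-b)[0],(a-b)[1]))
print("jar top",to_plane(T,(412.6,166.9),.078))
hsv=cv2.cvtColor(S["color"],cv2.COLOR_RGB2HSV)
red=((hsv[...,0]<8)|(hsv[...,0]>172))&(hsv[...,1]>150);red[:120]=0
n,l,st,c=cv2.connectedComponentsWithStats(red.astype(np.uint8))
for i in range(1,n):
    if st[i][4]>40: print(st[i],c[i],to_plane(S,c[i],.073))
for q in("tall_jar_mid","short_jar_mid","weight_mid"):
  for r in cut_out(S,q): 
    ys,xs=np.nonzero(r["region"]);print(q,r["at"],r["conf"],xs.min(),xs.max(),ys.min(),ys.max())
# yaw candidates for knob grasp: q7
for s in(0,1):
    th=-1.65+np.pi*s  # tool y along socket direction
    from scipy.spatial.transform import Rotation as Ro
    R=Ro.from_matrix(np.c_[[np.sin(th),-np.cos(th),0],[np.cos(th),np.sin(th),0],[0,0,-1]])
    print(s,R.as_quat(),kin.solve_ik([.59,.054,.2],R.as_quat()))
E
```

```text
[(array([0.592 , 0.0556]), np.float64(-100.9)), (array([0.5924, 0.055 ]), np.float64(-53.5)), (array([0.5902, 0.0568]), np.float64(-49.0))]
knob top [0.58915905 0.05365433 0.15      ] side [0.58809063 0.06014642 0.14      ]
hood w 0.2888805768952284 yaw -0.20941424726091296
jar top [ 0.58490831 -0.35456012  0.078     ]
[237 139  17  11 146] [244.69863014 143.73287671] [ 0.58415757 -0.35424543  0.073     ]
[231 161  13  10  95] [236.88421053 165.56842105] [ 0.599565   -0.23579589  0.073     ]
tall_jar_mid [238.8, 171.9] 0.73 231 245 161 184
tall_jar_mid [246.6, 150.2] 0.72 237 255 137 168
short_jar_mid [285.0, 163.2] 0.69 277 293 152 175
weight_mid [304.8, 346.6] 0.61 279 330 322 364Traceback (most recent call last):
  File "<stdin>", line 20, in <module>
  File "scipy/spatial/transform/_rotation.pyx", line 1143, in scipy.spatial.transform._rotation.Rotation.from_matrix
ValueError: Non-positive determinant (left-handed or null coordinate frame) in rotation matrix 0: [[-0.99686503 -0.07912089  0.        ]
 [ 0.07912089 -0.99686503  0.        ]
 [ 0.          0.         -1.        ]].
```

```bash
cat >> h.py <<'E'
from scipy.spatial.transform import Rotation as Ro
AX=np.array([.591,.0555]);YAW=-.21;JAR=np.array([.5848,-.3545])
def down(th):  # tool down, closing line along world angle th
    c,s=np.cos(th),np.sin(th);return Ro.from_matrix(np.array([[-s,c,0],[c,s,0],[0,0,-1]]).T).as_quat()
E
python3 - <<'E'
from h import *
for s in(0,1):
    th=-1.65+np.pi*s
    a=kin.solve_ik([*AX,.125],down(th))
    b=kin.solve_ik([*AX,.125],down(th-1.69))
    print(s,np.round(a,3) if a is not None else a,np.round(b,3) if b is not None else b)
for th in np.arange(0,3.1,.4):
    print(round(th,1),[None if q is None else np.round(q,2).tolist() for q in(kin.solve_ik([*JAR,.03],down(th)),)])
E
```

```text
0 [ 0.248  0.526 -0.581  1.748  0.341  0.969 -2.115] [ 0.618  0.815 -1.241  1.725  0.82   1.226  2.105]
1 [ 0.415  0.603 -0.837  1.737  0.512  1.034  0.888] [ 0.33   0.559 -0.702  1.743  0.42   0.996 -0.729]
0.0 [[0.7, 0.73, -0.34, 1.58, 0.29, 0.88, 0.25]]
0.4 [[0.73, 0.74, -0.4, 1.58, 0.34, 0.89, 0.61]]
0.8 [[0.8, 0.76, -0.5, 1.57, 0.43, 0.92, 0.95]]
1.2 [[0.84, 0.78, -0.56, 1.57, 0.48, 0.94, 1.31]]
1.6 [[0.87, 0.8, -0.63, 1.57, 0.54, 0.96, 1.67]]
2.0 [[1.16, 1.1, -1.25, 1.55, 1.07, 1.3, 1.76]]
2.4 [[1.16, 1.1, -1.25, 1.55, 1.07, 1.3, 2.16]]
2.8 [[0.26, 0.72, 0.32, 1.61, -0.28, 0.85, -2.79]]
```

Run:
```python
from h import *
th=-1.65+np.pi
ctrl.move_ptp([*AX,.24],down(th));claw.grip(.06,10)
f=lambda:(lambda o:print(round(o["t"],1),o["position"].round(4),o["wrist_force"].round(1),o["moment"].round(2),round(o["grip_width"],4),round(o["grasp_force"],1),round(o["qpos"][6],3)))(ctrl.observe())
f();print("hit",ctrl.line_to([*AX,.125],vel=.1,contact_N=8));f()
claw.grip(.0,12);f()
save(grab_frame("top"),"grip.png",(150,85,350,255),3)
```

```text
4.5 [0.591  0.0555 0.24  ] [-0.   0.4 -0.2] [ 0.05 -0.11 -0.03] 0.0601 0.0 0.978
hit False
5.8 [0.5915 0.0556 0.1257] [-1.7 -0.1  0.3] [-0.01 -0.24 -0.  ] 0.0599 0.0 0.891
6.6 [0.591 0.056 0.125] [ 0.3  1.8 -1.2] [ 0.39 -0.18 -0.  ] 0.0161 12.0 0.891
```

View pics/grip.png

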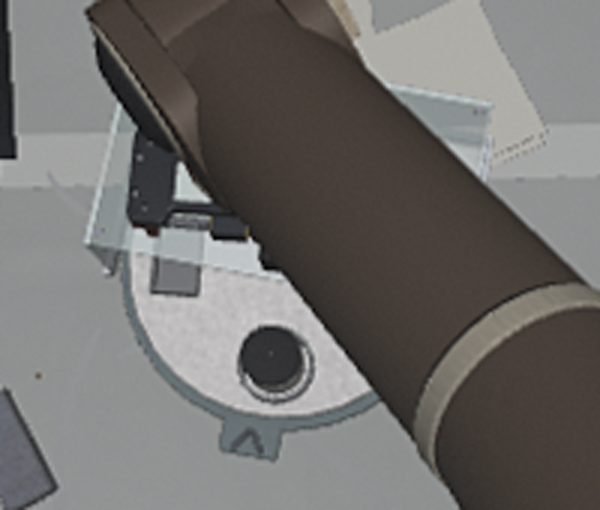

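The grip width is 16.1 mm, so the bar is held squarely. The arm hides the socket from the top camera. I'll turn the platter 1.70 rad clockwise with the wrist joint alone, release, back off and look.

Run:
```python
from h import *
f=lambda:(lambda o:print(round(o["t"],1),o["position"].round(4),o["wrist_force"].round(1),o["moment"].round(2),round(o["grip_width"],4),round(o["grasp_force"],1),round(o["qpos"][6],3)))(ctrl.observe())
q=ctrl.observe()["qpos"].copy();q0=q[6]
for k in range(1,5):
    q[6]=q0-1.70*k/4;ctrl.goto_joints(q);f()
ctrl.wait(.3);claw.grip(.05);f()
p=ctrl.observe()["position"]
ctrl.line_to([p[0],p[1],.24],vel=.15)
ctrl.move_ptp([.50,-.30,.26],down(.4));f()
T=grab_frame("top");save(T,"turned.png",(150,85,350,255),3)
for r in cut_out(T,"socket")[:3]:print(r["at"],r["conf"])
```

```text
7.1 [0.5909 0.0556 0.125 ] [-1.1 -0.6  0.9] [-0.   -0.01 -0.07] 0.0156 12.0 0.469
7.6 [0.5907 0.0554 0.125 ] [-4.  -1.7  2.5] [-0.34  0.42 -0.01] 0.016 12.0 0.046
8.1 [0.5904 0.0552 0.125 ] [-3.7 -3.7  4.5] [-0.57  0.74 -0.03] 0.0161 12.0 -0.381
8.6 [0.59   0.0552 0.125 ] [-5.8 -3.4  4.7] [-0.7   1.06  0.01] 0.0159 12.0 -0.806
9.6 [0.591 0.056 0.125] [-0.1 -0.1 -0.3] [-0.02 -0.07  0.02] 0.05 0.0 -0.809
11.9 [ 0.5005 -0.2987  0.2599] [-0.8  0.6  0.6] [-0.03 -0.11  0.03] 0.0501 0.0 0.489
[240.2, 195.1] 0.65
```

View pics/turned.png

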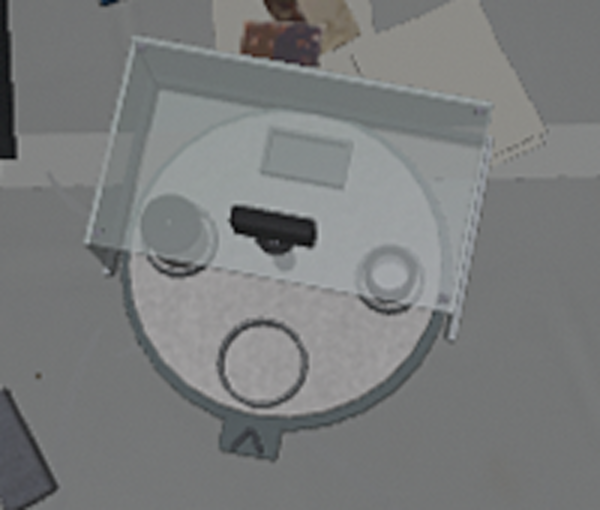

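The empty socket now sits in front of the mark, at about (237.5,206) in the full image. I'll fit its ring in both views and compare it with the loading point.

```bash
cat > ring.py <<'E'
from h import *
from scipy.optimize import minimize
from scipy.ndimage import map_coordinates as mc
def ring(fs,x0):
    a=np.linspace(0,2*np.pi,72)
    def cost(p,k=None):
        t=0
        for i,f in enumerate(fs):
            if k is not None and i!=k: continue
            g=f["color"].astype(float).mean(2)
            for z in(.04,):
                P=np.array([proj(f,(p[0]+.035*np.cos(b),p[1]+.035*np.sin(b),z)) for b in a]);t+=mc(g,[P[:,1],P[:,0]],order=1).mean()
        return t
    return [(lambda r:(r.x.round(4),round(r.fun,1)))(minimize(cost,x0,args=(k,),method="Nelder-Mead",options=dict(initial_simplex=[x0,(x0[0]+.006,x0[1]),(x0[0],x0[1]+.006)]))) for k in [None]+list(range(len(fs)))]
E
python3 - <<'E'
from ring import *
T=grab_frame("top");S=grab_frame("side")
x0=to_plane(T,(237.5,206),.038)[:2]
lp=AX-.09*np.array([np.cos(YAW),np.sin(YAW)])
print("load",lp,"guess",x0);R=ring([T,S],x0)
for r in R: print(r,np.linalg.norm(r[0]-AX),"dir",np.arctan2(*(AX-r[0])[::-1]),"off",np.linalg.norm(r[0]-lp))
# bar direction
a,b=to_plane(T,(150+233/3,85+215/3),.154),to_plane(T,(150+316/3,85+226/3),.154);print("bar yaw",np.arctan2(-(a-b)[0],(a-b)[1]))
m=to_plane(T,(150+249/3,85+438/3),.014);print("mark yaw",np.arctan2(*(AX-m[:2])[::-1]),np.linalg.norm(AX-m[:2]))
print("V apex",to_plane(T,(150+248/3,85+430/3),.016))
s=R[0][0]
overlay(S,"side1.png",(130,110,350,280),3.5,[(circ(s,.037,.04),(0,0,255)),(circ(s,.033,.026),(0,255,0)),(circ(AX,.132,.026),(255,0,0)),(circ(JAR,.0275,.0),(0,255,0)),(circ(JAR,.0275,.08),(0,255,0))])
E
```

```text
load [0.50297722 0.07426139] guess [0.50147792 0.07188617]
(array([0.5006, 0.083 ]), np.float64(212.7)) 0.09449026404873671 dir -0.29530877745350764 off 0.009056183046431123
(array([0.5013, 0.0726]), np.float64(80.6)) 0.09131538753134655 dir -0.18837518595516684 off 0.0023607793496233276
(array([0.5008, 0.0833]), np.float64(74.6)) 0.09438686349275513 dir -0.29896629406967723 off 0.009297135564723497
bar yaw -0.14883108408206208
mark yaw -0.19766599084077036 0.15180761152092254
V apex [0.44864505 0.08595796 0.016     ]
```

View pics/side1.png

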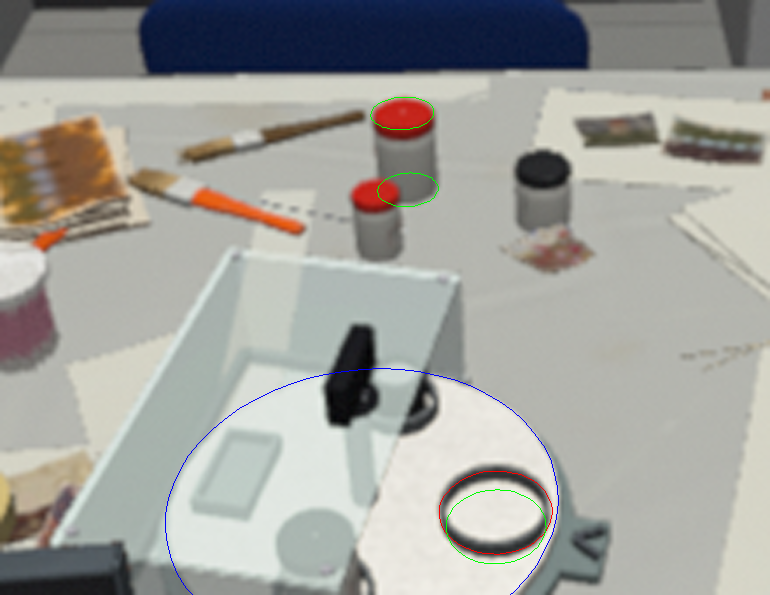

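The ring fits put the socket within a few mm of the loading point (0.503, 0.074). The side fit is biased toward +y because it picks up the ring's wall band. In the side view the large red jar is at crop (405,150), consistent with the top estimate. Now I'll grasp it.

Run:
```python
from h import *
f=lambda:(lambda o:print(round(o["t"],1),o["position"].round(4),o["wrist_force"].round(1),round(o["grip_width"],4),round(o["grasp_force"],1),o["qpos"].round(2)))(ctrl.observe())
th=-.15
ctrl.move_ptp([*JAR,.20],down(th));claw.grip(.088);f()
print("hit",ctrl.line_to([*JAR,.0235],vel=.1,contact_N=6));f()
claw.grip(.04,20);ctrl.wait(.2);f()
ctrl.line_to([*JAR,.20],vel=.1);f()
for t in(1.36,1.36-np.pi):print(t,kin.solve_ik([.502,.0745,.05],down(t)))
T=grab_frame("side");save(T,"lift.png",(130,60,350,280),2.5)
```

```text
13.4 [ 0.5847 -0.3545  0.2   ] [0.4 0.2 0.1] 0.0878 0.0 [ 0.96  0.65 -0.79  1.43  0.47  1.26 -0.02]
hit False
15.3 [ 0.5851 -0.3546  0.0241] [-0.1  0.4  0.6] 0.0879 0.0 [ 0.91  0.83 -0.7   1.57  0.61  0.98 -0.12]
16.1 [ 0.5848 -0.3545  0.0235] [ 0.2 -0.3 -0.5] 0.0538 20.0 [ 0.91  0.83 -0.7   1.57  0.61  0.98 -0.12]
18.1 [ 0.5845 -0.3544  0.1994] [-0.1  0.2 -1.6] 0.0537 20.0 [ 0.96  0.66 -0.79  1.43  0.47  1.26 -0.02]
1.36 [ 0.52979376  0.69230961 -1.0426803   1.99211992  0.76797172  0.91683322
  0.43634263]
-1.781592653589793 [ 0.14242817  0.49010146 -0.48660875  2.01488368  0.34220024  0.71548061
 -2.33852318]
```

View pics/lift.png

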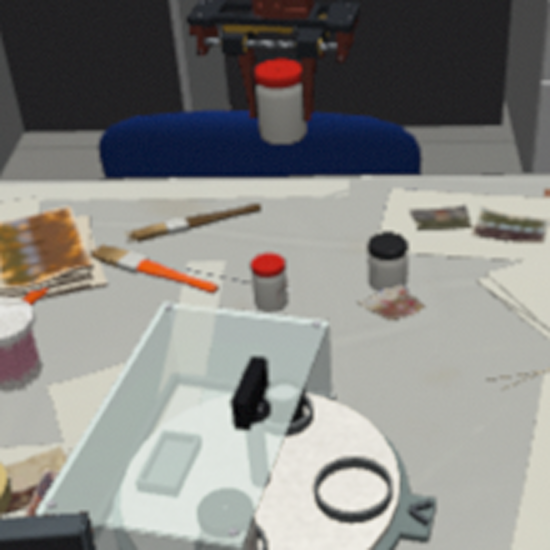

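The large red jar hangs upright in the fingers (width 53.8 mm), with the bystanders untouched. I'll carry it above the socket and check the lid against the ring there.

Run:
```python
from ring import *
f=lambda:(lambda o:print(round(o["t"],1),o["position"].round(4),o["wrist_force"].round(1),round(o["grip_width"],4),round(o["grasp_force"],1),o["qpos"].round(2)))(ctrl.observe())
ctrl.line_to([.55,-.15,.20],vel=.15,attitude=down(.6))
ctrl.line_to([.502,.0745,.20],vel=.15,attitude=down(1.36));f()
print("hit",ctrl.line_to([.502,.0745,.085],vel=.08,contact_N=6));f()
ctrl.wait(.3)
T=grab_frame("top");S=grab_frame("side")
for n,F in(("top",T),("side",S)):
    hsv=cv2.cvtColor(F["color"],cv2.COLOR_RGB2HSV)
    red=((hsv[...,0]<8)|(hsv[...,0]>172))&(hsv[...,1]>150);red[:120]=0
    N,l,st,c=cv2.connectedComponentsWithStats(red.astype(np.uint8))
    dz=.085-.0235
    for i in range(1,N):
        if st[i][4]>30: print(n,st[i],c[i].round(1),to_plane(F,c[i],.073+dz)[:2])
s=(.502,.0745)
overlay(S,"hover.png",(150,150,350,300),4,[(circ(s,.037,.04),(0,0,255)),(circ(s,.0275,.0615),(0,255,0)),(circ(s,.0275,.1415),(0,255,0))])
```

```text
21.3 [0.5022 0.0736 0.1999] [ 0.1 -0.1 -1.2] 0.0539 20.0 [ 0.7   0.54 -1.27  1.85  0.56  1.18  0.6 ]
hit False
22.9 [0.5023 0.0746 0.0854] [ 0.1 -0.3 -1. ] 0.0534 20.0 [ 0.58  0.67 -1.12  1.97  0.73  0.99  0.46]
top [365 155  16  15 187] [372.6 161.8] [ 0.58401168 -0.24606868]
side [231 162  13   9  90] [236.8 165.7] [ 0.58865816 -0.14443863]
```

View pics/hover.png

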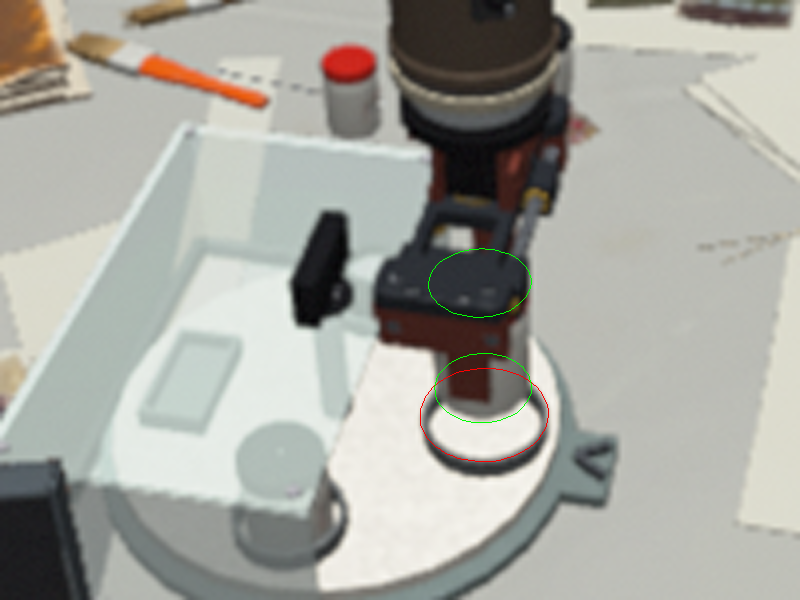

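The overlay matches: the jar (columns 436–530 of the crop) is centred over the ring (421–549), about 1–2 mm short in y. I'll lower it with a small correction.

Run:
```python
from h import *
f=lambda:(lambda o:print(round(o["t"],1),o["position"].round(4),o["wrist_force"].round(1),o["moment"].round(2),round(o["grip_width"],4),round(o["grasp_force"],1)))(ctrl.observe())
x,y=.502,.0757
ctrl.line_to([x,y,.07],vel=.05);f()
print("hit",ctrl.line_to([x,y,.0485],vel=.02,contact_N=3));f();ctrl.wait(.2);f()
```

```text
23.8 [0.5017 0.0758 0.0696] [-0.5  0.2 -1.1] [ 0.06 -0.14 -0.02] 0.0538 20.0
hit True
24.7 [0.5019 0.0758 0.0494] [-0.7 -0.4  5.8] [-0.03 -0.04 -0.07] 0.054 20.0
24.9 [0.5019 0.0758 0.0494] [-0.6  0.8  5.4] [-0.03 -0.1  -0.03] 0.0535 20.0
```

Contact came at 0.0494 m, where the socket floor was expected (0.0495 m). I'll release, withdraw and check.

Run:
```python
from h import *
p=ctrl.observe()["position"]
claw.grip(.08);ctrl.line_to([p[0],p[1],.24],vel=.1);ctrl.move_ptp([.45,-.30,.28],down(.4));ctrl.wait(.3)
print(ctrl.observe()["t"])
T=grab_frame("top");S=grab_frame("side")
for n,F in(("top",T),("side",S)):
    hsv=cv2.cvtColor(F["color"],cv2.COLOR_RGB2HSV)
    red=((hsv[...,0]<8)|(hsv[...,0]>172))&(hsv[...,1]>150);red[:120]=0
    N,l,st,c=cv2.connectedComponentsWithStats(red.astype(np.uint8))
    for i in range(1,N):
        if st[i][4]>30: print(n,c[i].round(1),to_plane(F,c[i],.101)[:2])
a=cv2.resize(T["color"][110:270,130:330,::-1],None,fx=2,fy=2);b=cv2.resize(S["color"][150:310,150:350,::-1],None,fx=2,fy=2)
cv2.imwrite("pics/end.png",np.hstack([a,b]))
```

```text
29.3167
top [372.6 161.8] [ 0.59284698 -0.25341188]
top [233.6 200.7] [0.50369225 0.07503667]
side [236.7 165.7] [ 0.5948133  -0.19367754]
side [269.9 235. ] [0.50161672 0.07899669]
```

View pics/end.png

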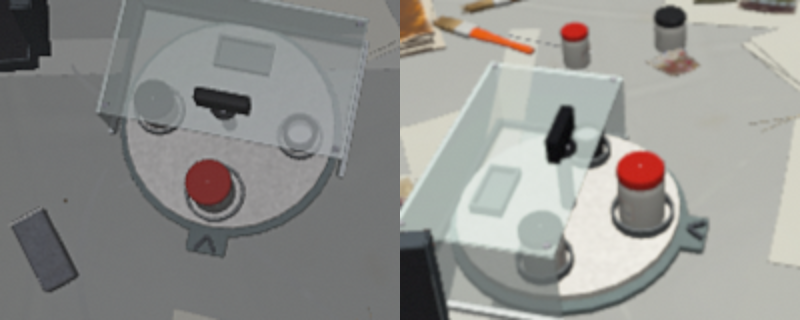

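The jar stands upright in the ring (top crop at (210,182)) in line with the mark, at about (0.503, 0.076) m. The robot is clear and the bystanders are in place.

```bash
python3 -c "
from h import *
print(job.hand_in())"
```

```text
the job is handed in; nothing more can be done
None
```

The job is handed in, but the station gave no verdict: the tall jar stands upright and released in the socket at the loading mark, the short jar and the weight look undisturbed in the last pictures, and it took about 30 s of the 70 s allowed.

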